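# Roll the master cylinder under the dial gauge to its high point

## Robot

A 6-joint arm with a two-finger parallel gripper is mounted at the origin on a cart in front of the work surface, level with it; the furniture and walls round the work are solid. World frame = base frame: x ahead of the robot, y to its left, z up, the work surface at z = 0. Lengths are in m, angles in rad, forces in N, time in s.
With the tool pointing down it reaches from about 0.375 to 0.9 m from the base axis. Payload 3.1 kg.
Tool frame: the origin (TCP) lies midway between the tips of the shut fingers; the grasp point (between the pads) lies 19 mm behind it (manip.grasp_offset is the distance from the TCP to the grasp point, in m); z points along the fingers, y is the line along which they close (so a half turn about z gives the same grasp; the last joint's range is limited). The gripper opens to 85 mm and grips with 20 to 120 N. Pads are 22 mm wide; open, the fingers measure 114 mm over their backs; the gripper's body (76 mm by 85 mm) begins 54 mm behind the grasp point. The pads swing forward as they close: fully open they stand 13 mm farther back than shut.
Start: joints at [1.062, 0.527, 1.433, -0, 1.181, -0.178], TCP at [0.202, 0.591, 0.231] pointing down, gripper open.
Joint ranges: [-3.08, 3.08], [-0.75, 2.2], [0.22, 2.44], [-1.43, 4.57], [0, 2.65], [-2.85, 2.85]. Speed limits (rad/s): [2.79, 2.79, 3.14, 3.14, 3.14, 3.14].

## Interface

Orientations are given as a unit quaternion [x, y, z, w].
In Python, from station import sensors, cams, order, manip gives the robot as it stands.
- The arm moves only by the tool move_arm, never from a script. Its argument "targets" is a list of rows, each an object of numbers: "dx", "dy", "dz": the shift along the world's x, y, z normalised to -1 to 1, where 1 is 25 mm; "rx", "ry", "rz": the turn, a rotation vector about the world's x, y, z normalised to -1 to 1, where 1 is 30 degrees. A call has exactly 10 rows; each row shifts and turns the commanded pose from where the row before left it; what a row does not reach is not made up. A row lasts 1/8 s, in which the tool goes at most 62.5 mm and 10.7 degrees, less where a joint would pass 70% of its speed; a pose out of reach is approached as far as the arm can. A call with a number of a shift or a turn outside -1 to 1 is refused whole. A call with a gripper value outside its range is refused whole. "claw" is the opening in per cent of the stroke, from 0 (shut) to 100 (fully open), set as the call begins (left out, the last holds). The fingers move at their own pace and stop on an object; "newtons" is the grip in N (left out, the last holds). Time passes only in rows, so rows that do not move let the fingers close, or fill a call up. It gives the time, the measured TCP pose, the force, the opening and the grip force at its end, in the units of the state.
- sensors.sense(): the state, without advancing time (a new reading comes with each control period).
- cams.snapshot(name): name is "scene" or "side" or "wrist"; returns the picture (480x640x3 uint8, red, green, blue); there is no depth.
- cams.camera_model(name): a dict with "fx", "fy", "cx", "cy" (pixels), "extrinsics" (4x4, takes a point from world to camera coordinates). Camera axes: x right, y down, z forward; pixel columns grow to the right and rows downward; lengths in m; the calibration is good to about 2 mm. A picture is of the moment at which its call begins: read the wrist's pose just before it. camera_model takes no time and is no camera call; for the wrist camera it gives the pose at the moment of the call.
- order.sign_off(): hands the job in; it is judged then, once.
The state is a dict: "t": time; "q": joint angles; "qd": joint speeds; "tau": joint torques, N m; "tcp_pos": TCP position; "tool_rot": TCP orientation; "force": force on the tool from outside, world axes, zero at the start; "ft_torque": the same for the moment, N m; "finger_gap": opening from 0.0 (shut) to 1.0 (fully open); "gripper_force": force on a finger pad.
Only numpy, scipy, OpenCV 4.12 (cv2) and the standard library are available. Lean on these libraries where they do the work, as an engineer would, in place of code of your own. Each camera call takes 0.05 s, during which the arm holds its last target. There are 200 camera calls.

## Task

Without gripping or lifting it, roll the steel master cylinder slowly and with a light touch along the stone plate until it lies on its high point under the dial gauge's plunger and the pointer rests in the green sector, and leave it lying there by itself. Do not let it run through to the column, do not lean on the gauge or its plate, and leave the other things where they are.

Things in the scene. Friction and masses are not known exactly. Their poses are not given: they have to be found in the camera images.
- comparator: Dark stone plate 300 x 240 mm, top face 40 mm above the bench, with a 22 mm steel column and dial gauge (fixed). Origin: bench level under the plate's middle; x runs along the plate to the column (its foot begins at x = 102 mm), z up. The gauge's plunger hangs over the middle line y = 0 somewhere between x = 30 and 60 mm; it is not measured, so find it by dial, sight or touch.
- master: Loose ground steel cylinder, 40 mm diameter, 100 mm long (108 with its blue end plugs), about 0.45 kg, lying on the plate so that it can roll. Origin in its middle, 20 mm above the plate; its own y is its axis. Left alone it stays put; pushed slowly it rolls about 10 mm ahead of the finger.
- pointer (a joint): Red pointer of the dial gauge (white 76 mm dial facing the robot, centre 170 mm above the bench), clockwise in rad: 0 at rest, 0.6 for each mm of plunger lift, about 3.6 (12 o'clock, middle of the green sector 3.3 to 3.9) on the master's high point, less on both sides. Ball tip 12 mm, at rest 33.6 mm above the plate, spring 1.6 to 2.8 N. Case 22 mm thick, from 132 mm up; stem 9 mm, from 104 mm up.
- setting_ring_0: Bystander: brass-coloured setting ring, 42 mm across, 12 mm high, lying on the plate beside the path. Origin under its middle.
- setting_ring_1: Bystander: grey steel setting ring, 36 mm across, 10 mm high, lying on the plate beside the path. Origin under its middle.
- plug_gauge: Bystander: plug gauge, 22 x 110 x 22 mm, lying on the bench to the left of the plate. Origin under its middle.
- oiler: Bystander: small white squeeze bottle with a yellow spout, 29 x 42 x 123 mm, standing on the bench to the left of the plate. Origin under its middle.

How it is judged:
By the outcome, as a careful person would: the job done as asked, in the order asked, and still so for the second after the job is handed in, with the robot touching nothing.
It also fails if it takes over 59 s, if anything falls off the work surface, if the arm or the gripper's body presses on something with over 40 N, if the wrist force passes 120 N, or if a joint passes its speed limit or range.

## Working session

There is one attempt and no reset: what is moved stays moved. The work goes in short steps, Python scripts to look and compute and a tool call to move; the robot and the scene stay as the last step left them, time stands still between calls to the robot, and variables do not carry over. Pictures are saved under pics/ and viewed, at most 10 in all, crops included, and the job is handed in when it is done.

Besides the shell and the picture viewer there is one more tool, called after "Emit:" in YAML: its name, and indented under it one key for each argument. move_arm: Moves the arm, as the interface text tells. Scaled input: -1 to 1 covers 25 mm each way for a shift and 30 degrees each way for a turn. Its arguments: {"type":"object","properties":{"targets":{"type":"array"},"claw":{"type":"number"},"newtons":{"type":"number"}},"required":["targets"]}

```bash
mkdir -p pics; ls; python3 - <<'E'
from station import sensors, cams, order, manip
import cv2,numpy as np
s=sensors.sense();print({k:np.round(v,3).tolist() for k,v in s.items()})
for n in("scene","side"):
    im=cams.snapshot(n);cv2.imwrite(f"pics/{n}0.png",im[:,:,::-1])
    m=cams.camera_model(n);print(n,m["fx"],m["cx"],m["cy"],np.round(m["extrinsics"],4).tolist())
E
```

```text
pics
{'t': 0.0, 'q': [1.063, 0.528, 1.434, 0.0, 1.181, -0.178], 'qd': [-0.001, -0.0, -0.001, 0.001, 0.0, 0.002], 'tau': [0.0, -44.234, -17.803, -0.0, 0.008, 0.0], 'tcp_pos': [0.202, 0.591, 0.23], 'tool_rot': [0.164, 0.986, -0.001, -0.0], 'force': [-0.165, -0.49, 0.314], 'ft_torque': [0.033, 0.001, 0.016], 'gripper_force': 0.0, 'finger_gap': 1.001}
scene 505.3894441916984 331.4763547200867 248.10851248534297 [[0.5694, -0.822, -0.0148, -0.2612], [-0.621, -0.4182, -0.6629, 0.4826], [0.5387, 0.3866, -0.7486, 0.6634], [0.0, 0.0, 0.0, 1.0]]
side 619.6070885988083 318.21130418297975 248.30752198567893 [[-0.9525, -0.3038, 0.0221, 0.6004], [-0.169, 0.4667, -0.8681, 0.1555], [0.2534, -0.8306, -0.4959, 0.9546], [0.0, 0.0, 0.0, 1.0]]
```

View pics/scene0.png

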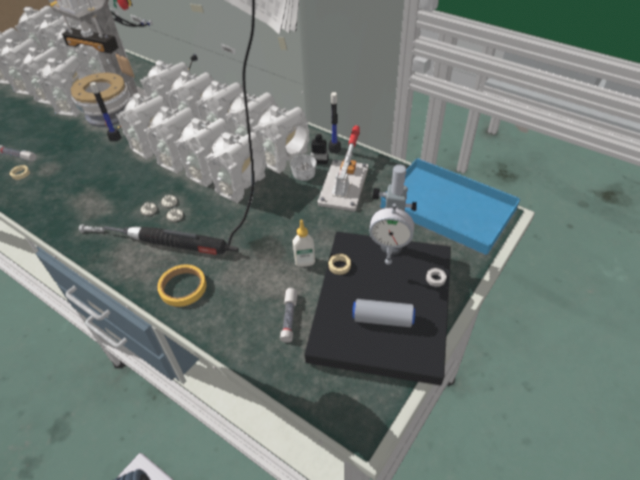

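View pics/side0.png

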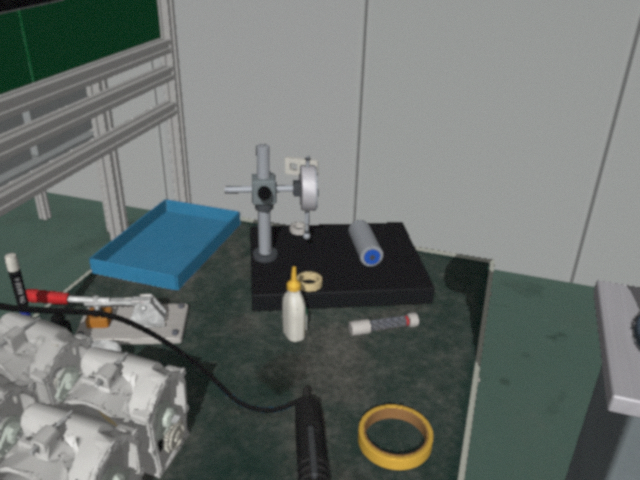

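The scene view shows the plate with top-face corners near (337,234), (451,245), (444,372) and (310,355). The cylinder runs from (356,311) to (412,314), and the ball tip is near (388,262). In the side view the blue plug is at (371,256) and the ball tip at (307,236).

```bash
cat > h.py <<'E'
import numpy as np,cv2
from station import sensors,cams,order,manip
def ray(n,u,v):
    m=cams.camera_model(n);E=np.array(m["extrinsics"]);R=E[:3,:3]
    return -R.T@E[:3,3], R.T@np.array([(u-m["cx"])/m["fx"],(v-m["cy"])/m["fy"],1])
def onz(n,u,v,z):
    o,d=ray(n,u,v);return o+d*(z-o[2])/d[2]
def proj(n,p):
    m=cams.camera_model(n);E=np.array(m["extrinsics"]);c=E[:3,:3]@np.array(p)+E[:3,3]
    return m["fx"]*c[0]/c[2]+m["cx"],m["fy"]*c[1]/c[2]+m["cy"]
def tri(a,b):
    (o1,d1),(o2,d2)=ray("scene",*a),ray("side",*b)
    s=np.linalg.lstsq(np.c_[d1,-d2],o2-o1,rcond=None)[0];p,q=o1+s[0]*d1,o2+s[1]*d2
    return (p+q)/2,np.linalg.norm(p-q)
E
python3 - <<'E'
from h import *
for n,(x0,y0,x1,y1) in dict(scene=(295,150,465,390),side=(230,130,440,315)).items():
    im=cv2.imread(f"pics/{n}0.png");hsv=cv2.cvtColor(im,cv2.COLOR_BGR2HSV)
    b=cv2.inRange(hsv,(108,110,60),(128,255,255));b[:y0]=0;b[y1:]=0;b[:,:x0]=0;b[:,x1:]=0
    k,l,st,c=cv2.connectedComponentsWithStats(b)
    for i in range(1,k):
        if st[i,4]>4:print(n,"blue",st[i],c[i].round(1))
    d=(im.max(2)<50).astype(np.uint8);d[:y0]=0;d[y1:]=0;d[:,:x0]=0;d[:,x1:]=0
    cs=max(cv2.findContours(d,0,2)[0],key=cv2.contourArea);h=cv2.convexHull(cs)
    print(n,cv2.approxPolyDP(h,4,True)[:,0].tolist())
    f=3 if n=="scene" else 3
    c=im[y0:y1,x0:x1]
    c=c if n=="side" else im[190:390,x0:x1]
    cv2.imwrite(f"pics/{n}c.png",cv2.resize(np.clip(c.astype(float)*1.6,0,255).astype(np.uint8),None,fx=3,fy=3,interpolation=cv2.INTER_CUBIC))
E
```

```text
scene blue [352 302   3  16  35] [353.  308.9]
scene blue [413 309   2  15  22] [413.6 317. ]
scene [[306, 355], [442, 378], [440, 383], [414, 383], [312, 364]]
side blue [364 250  16  14 168] [371.7 256.5]
side [[434, 288], [432, 303], [310, 314], [254, 311], [250, 227], [401, 223]]
```

View pics/scenec.png

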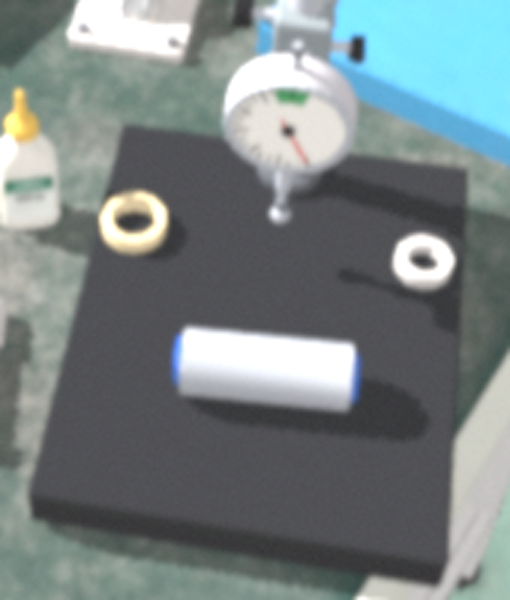

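View pics/sidec.png

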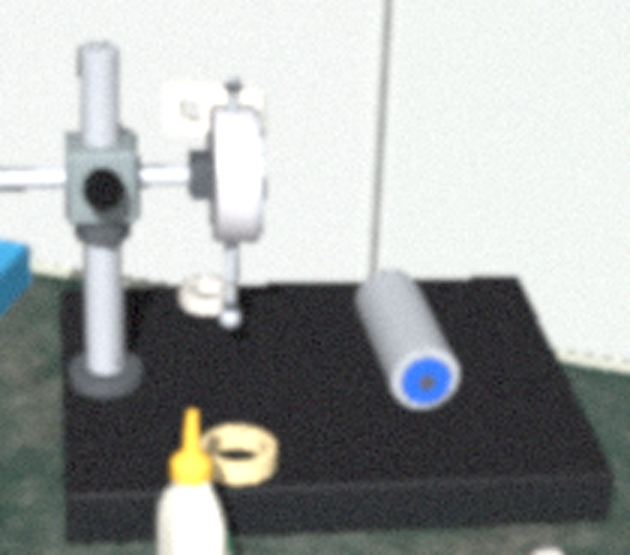

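The scene crop gives top-face corners at (336.7,232.3), (450.7,246.7), (442.7,375.7) and (306.7,354.7), with the ball at (388,261). In the side crop the ball is at (307,236.3) and the plug centre at (372.3,257.3).

```bash
python3 - <<'E'
from h import *
c=np.array([onz("scene",u,v,.04) for u,v in[(336.7,232.3),(450.7,246.7),(442.7,375.7),(306.7,354.7)]])
print(c.round(4));d=lambda a,b:np.linalg.norm(c[a]-c[b]);print(d(0,1),d(1,2),d(2,3),d(3,0))
ctr=c.mean(0);ax=(c[0]+c[1]-c[2]-c[3]);ay=(c[0]+c[3]-c[1]-c[2])
A=np.degrees([np.arctan2(ax[1],ax[0]),np.arctan2(-ay[0],ay[1])]);print("ctr",ctr,"yaw",A)
# side corners on z=.04: (210+..)
for u,v in[(434,288),(401,223),(250,227),(253,294)]:print("side",onz("side",u,v,.04).round(4))
ball,e=tri((388,261),(307,236.3));print("ball",ball,e)
L,R=[onz("scene",u,v,.06) for u,v in[(354,309.5),(414,315)]]
S=onz("side",372.3,257.3,.06);print("cyl",L,R,(L+R)/2,np.linalg.norm(L-R),"sideplug",S)
print("cyl axis yaw",np.degrees(np.arctan2(-(L-R)[0],(L-R)[1])))
a=np.radians(A.mean());T=np.array([[np.cos(a),np.sin(a)],[-np.sin(a),np.cos(a)]])
loc=lambda p:(T@(p-ctr)[:2]).round(4)
print("loc ball",loc(ball),"cyl",loc((L+R)/2),"L",loc(L),"S",loc(S),"R",loc(R))
for n,u,v in[("r0",340,263.5),("r1",436,277)]:print(n,loc(onz("scene",u,v,.046)),onz("scene",u,v,.046))
E
```

```text
[[ 0.6896  0.1458  0.04  ]
 [ 0.7859 -0.0697  0.04  ]
 [ 0.5173 -0.1852  0.04  ]
 [ 0.4216  0.0255  0.04  ]]
0.23604338681839554 0.2923111600367226 0.23136959045363048 0.2937708411552343
ctr [ 0.60359516 -0.02089175  0.04      ] yaw [23.73138701 24.25966588]
side [0.4217 0.0331 0.04  ]
side [ 0.5177 -0.1776  0.04  ]
side [ 0.7877 -0.061   0.04  ]
side [0.6931 0.1481 0.04  ]
ball [0.65213866 0.00256433 0.07800877] 0.0008258995361121881
cyl [0.53421106 0.00201606 0.06      ] [ 0.58405658 -0.09253063  0.06      ] [ 0.55913382 -0.04525728  0.06      ] 0.10688148848033105 sideplug [0.53351249 0.0043706  0.06      ]
cyl axis yaw 27.798436737331915
loc ball [0.0539 0.0017] cyl [-0.0505 -0.0042] L [-0.0541  0.0491] S [-0.0538  0.0516] R [-0.047  -0.0575]
r0 [0.0587 0.0947] [0.61873575 0.08954152 0.046     ]
r1 [ 0.0576 -0.0928] [ 0.69391928 -0.08222717  0.046     ]
```

Emit:
move_arm:
  targets:
    - {"dx": 0.4, "dy": -1, "rz": 0.287}
    - {"dx": 0.4, "dy": -1, "rz": 0.287}
    - {"dx": 0.4, "dy": -1, "rz": 0.287}
    - {"dx": 0.4, "dy": -1, "rz": 0.287}
    - {"dx": 0.4, "dy": -1, "rz": 0.287}
    - {"dx": 0.4, "dy": -1}
    - {"dx": 0.4, "dy": -1}
    - {"dx": 0.4, "dy": -1}
    - {"dx": 0.4, "dy": -1}
    - {"dx": 0.4, "dy": -1}
  claw: 40

```text
schema error: expected keys dx, dy, dz, rx, ry, rz
```

Emit:
move_arm:
  targets:
    - {"dx": 0.85, "dy": -1}
    - {"dx": 0.85, "dy": -1}
    - {"dx": 0.85, "dy": -1}
    - {"dx": 0.85, "dy": -1}
    - {"dx": 0.85, "dy": -1}
    - {"dx": 0.85, "dy": -1}
    - {"dx": 0.85, "dy": -1}
    - {"dx": 0.85, "dy": -1}
    - {"dx": 0.85, "dy": -1}
    - {"dx": 0.85, "dy": -1}

```text
schema error: expected keys dx, dy, dz, rx, ry, rz
```

Emit:
move_arm:
  targets:
    - {"dy": -1}
    - {"dy": -1}
    - {"dy": -1}
    - {"dy": -1, "rx": 0.119, "ry": -0.267}
    - {"dy": -1, "rx": 0.119, "ry": -0.267}
    - {"dy": -1, "rx": 0.119, "ry": -0.267}
    - {"rx": 0.119, "ry": -0.267}
    - {}
    - {}
    - {}

```text
schema error: expected keys dx, dy, dz, rx, ry, rz
```

```bash
python3 - <<'E'
from h import *
from scipy.spatial.transform import Rotation as R
s=sensors.sense();print(s["t"],s["tcp_pos"],s["q"],s["finger_gap"],s["force"]);print(R.from_quat(s["tool_rot"]).as_matrix().round(3))
E
```

```text
0.1 [0.20205469 0.59075684 0.23043055] [ 1.06250926e+00  5.28374040e-01  1.43377546e+00 -1.29056698e-06
  1.18140392e+00 -1.78506258e-01] 0.997801856388021 [-1.00110201  0.31085405 -0.0228584 ]
[[-0.946  0.324 -0.001]
 [ 0.324  0.946 -0.002]
 [ 0.    -0.002 -1.   ]]
```

Emit:
move_arm:
  targets:
    - {"dx": 0.4, "dy": -1, "dz": 0, "rx": 0, "ry": 0, "rz": 0.287}
    - {"dx": 0.4, "dy": -1, "dz": 0, "rx": 0, "ry": 0, "rz": 0.287}
    - {"dx": 0.4, "dy": -1, "dz": 0, "rx": 0, "ry": 0, "rz": 0.287}
    - {"dx": 0.4, "dy": -1, "dz": 0, "rx": 0, "ry": 0, "rz": 0.287}
    - {"dx": 0.4, "dy": -1, "dz": 0, "rx": 0, "ry": 0, "rz": 0.287}
    - {"dx": 0.4, "dy": -1, "dz": 0, "rx": 0, "ry": 0, "rz": 0}
    - {"dx": 0.4, "dy": -1, "dz": 0, "rx": 0, "ry": 0, "rz": 0}
    - {"dx": 0.4, "dy": -1, "dz": 0, "rx": 0, "ry": 0, "rz": 0}
    - {"dx": 0.4, "dy": -1, "dz": 0, "rx": 0, "ry": 0, "rz": 0}
    - {"dx": 0.4, "dy": -1, "dz": 0, "rx": 0, "ry": 0, "rz": 0}
  claw: 40

```text
t: 1.35
tcp_pos: [0.3024, 0.3403, 0.2311]
tool_rot: [-0.209, 0.978, -0.0, -0.0]
force: [0.2, -0.7, -0.5]
finger_gap: 0.4
gripper_force: 0.0
```

Emit:
move_arm:
  targets:
    - {"dx": 0.85, "dy": -1, "dz": 0, "rx": 0, "ry": 0, "rz": 0}
    - {"dx": 0.85, "dy": -1, "dz": 0, "rx": 0, "ry": 0, "rz": 0}
    - {"dx": 0.85, "dy": -1, "dz": 0, "rx": 0, "ry": 0, "rz": 0}
    - {"dx": 0.85, "dy": -1, "dz": 0, "rx": 0, "ry": 0, "rz": 0}
    - {"dx": 0.85, "dy": -1, "dz": 0, "rx": 0, "ry": 0, "rz": 0}
    - {"dx": 0.85, "dy": -1, "dz": 0, "rx": 0, "ry": 0, "rz": 0}
    - {"dx": 0.85, "dy": -1, "dz": 0, "rx": 0, "ry": 0, "rz": 0}
    - {"dx": 0.85, "dy": -1, "dz": 0, "rx": 0, "ry": 0, "rz": 0}
    - {"dx": 0.85, "dy": -1, "dz": 0, "rx": 0, "ry": 0, "rz": 0}
    - {"dx": 0.85, "dy": -1, "dz": 0, "rx": 0, "ry": 0, "rz": 0}

```text
t: 2.6
tcp_pos: [0.5152, 0.0904, 0.2309]
tool_rot: [-0.209, 0.978, 0.0, -0.0]
force: [1.1, 1.1, -0.1]
finger_gap: 0.401
gripper_force: 0.0
```

Emit:
move_arm:
  targets:
    - {"dx": 0, "dy": -1, "dz": 0, "rx": 0, "ry": 0, "rz": 0}
    - {"dx": 0, "dy": -1, "dz": 0, "rx": 0, "ry": 0, "rz": 0}
    - {"dx": 0, "dy": -1, "dz": 0, "rx": 0, "ry": 0, "rz": 0}
    - {"dx": 0, "dy": -1, "dz": 0, "rx": 0.119, "ry": -0.267, "rz": 0}
    - {"dx": 0, "dy": -1, "dz": 0, "rx": 0.119, "ry": -0.267, "rz": 0}
    - {"dx": 0, "dy": -1, "dz": 0, "rx": 0.119, "ry": -0.267, "rz": 0}
    - {"dx": 0, "dy": 0, "dz": 0, "rx": 0.119, "ry": -0.267, "rz": 0}
    - {"dx": 0, "dy": 0, "dz": 0, "rx": 0, "ry": 0, "rz": 0}
    - {"dx": 0, "dy": 0, "dz": 0, "rx": 0, "ry": 0, "rz": 0}
    - {"dx": 0, "dy": 0, "dz": 0, "rx": 0, "ry": 0, "rz": 0}

```text
t: 3.85
tcp_pos: [0.5416, -0.0275, 0.2685]
tool_rot: [-0.179, 0.949, 0.046, 0.255]
force: [0.3, -0.3, -0.2]
finger_gap: 0.399
gripper_force: 0.0
```

```bash
python3 - <<'E'
from h import *
from scipy.spatial.transform import Rotation as R
s=sensors.sense();print(s["t"],s["tcp_pos"],s["q"],s["finger_gap"],s["force"]);print(R.from_quat(s["tool_rot"]).as_matrix().round(3))
im=[cams.snapshot(n)[:,:,::-1] for n in("side","scene")]
cv2.imwrite("pics/a1.png",np.hstack([cv2.resize(im[0][60:360,200:500],(400,400)),cv2.resize(im[1][130:430,240:540],(400,400))]))
cv2.imwrite("pics/full1.png",im[0])
E
```

```text
3.85 [ 0.54155822 -0.02754342  0.26847756] [-0.47131253  0.24389155  1.94267906  0.62655194  0.68715628 -2.85400409] 0.3993636226991067 [ 0.30308811 -0.31823849 -0.22782255]
[[-0.806 -0.364  0.467]
 [-0.317  0.931  0.18 ]
 [-0.5   -0.003 -0.866]]
```

View pics/a1.png

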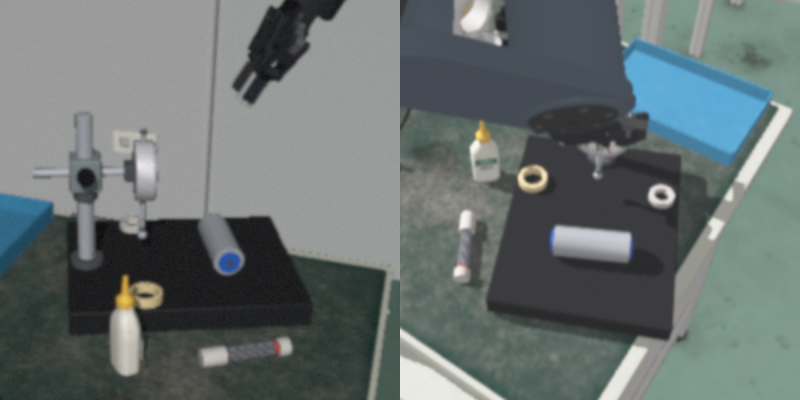

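The first view has the gripper clear of everything, with the cylinder unmoved at its start. Joint 6 is at its limit, so I'll use the half-turn equivalent.

Emit:
move_arm:
  targets:
    - {"dx": 0, "dy": 0, "dz": 0, "rx": 0.156, "ry": 0.06, "rz": -0.289}
    - {"dx": 0, "dy": 0, "dz": 0, "rx": 0.156, "ry": 0.06, "rz": -0.289}
    - {"dx": 0, "dy": 0, "dz": 0, "rx": 0.156, "ry": 0.06, "rz": -0.289}
    - {"dx": 0, "dy": 0, "dz": 0, "rx": 0.156, "ry": 0.06, "rz": -0.289}
    - {"dx": 0, "dy": 0, "dz": 0, "rx": 0.156, "ry": 0.06, "rz": -0.289}
    - {"dx": 0, "dy": 0, "dz": 0, "rx": 0.156, "ry": 0.06, "rz": -0.289}
    - {"dx": 0, "dy": 0, "dz": 0, "rx": 0.156, "ry": 0.06, "rz": -0.289}
    - {"dx": 0, "dy": 0, "dz": 0, "rx": 0.156, "ry": 0.06, "rz": -0.289}
    - {"dx": 0, "dy": 0, "dz": 0, "rx": 0.156, "ry": 0.06, "rz": -0.289}
    - {"dx": 0, "dy": 0, "dz": 0, "rx": 0, "ry": 0, "rz": 0}

```text
t: 5.2
tcp_pos: [0.5417, -0.0277, 0.2689]
tool_rot: [0.545, 0.798, 0.213, 0.147]
force: [-0.9, -0.1, -0.5]
finger_gap: 0.397
gripper_force: 0.0
```

Emit:
move_arm:
  targets:
    - {"dx": -0.2, "dy": -0.4, "dz": 0, "rx": 0.156, "ry": 0.06, "rz": -0.289}
    - {"dx": -0.2, "dy": -0.4, "dz": 0, "rx": 0.156, "ry": 0.06, "rz": -0.289}
    - {"dx": -0.2, "dy": -0.4, "dz": 0, "rx": 0.156, "ry": 0.06, "rz": -0.289}
    - {"dx": -0.2, "dy": -0.4, "dz": 0, "rx": 0.156, "ry": 0.06, "rz": -0.289}
    - {"dx": -0.2, "dy": 0, "dz": 0, "rx": 0.156, "ry": 0.06, "rz": -0.289}
    - {"dx": 0, "dy": 0, "dz": 0, "rx": 0.156, "ry": 0.06, "rz": -0.289}
    - {"dx": 0, "dy": 0, "dz": 0, "rx": 0.156, "ry": 0.06, "rz": -0.289}
    - {"dx": 0, "dy": 0, "dz": 0, "rx": 0.156, "ry": 0.06, "rz": -0.289}
    - {"dx": 0, "dy": 0, "dz": 0, "rx": 0.156, "ry": 0.06, "rz": -0.289}
    - {"dx": 0, "dy": 0, "dz": 0, "rx": 0, "ry": 0, "rz": 0}

```text
t: 6.45
tcp_pos: [0.5167, -0.0678, 0.269]
tool_rot: [0.949, 0.179, 0.254, -0.047]
force: [0.6, -1.0, -0.9]
finger_gap: 0.398
gripper_force: 0.0
```

```bash
cat >> h.py <<'E'
from scipy.spatial.transform import Rotation as Ro
def st():
    s=sensors.sense();M=Ro.from_quat(s["tool_rot"]).as_matrix()
    print(round(s["t"],2),"tcp",s["tcp_pos"].round(4),"q",s["q"].round(3),"gap",s["finger_gap"].round(2),"F",s["force"].round(2))
    d=s["tcp_pos"][:2]-[.6045,-.018];a=np.radians(24);print("loc",np.cos(a)*d[0]+np.sin(a)*d[1],-np.sin(a)*d[0]+np.cos(a)*d[1])
    return M
E
python3 -c "
from h import *
M=st();print(M.round(3));print('yaw of y',np.degrees(np.arctan2(M[1,1],M[0,1])))"
```

```text
Traceback (most recent call last):
  File "h.py", line 18, in st
    print(round(s["t"],2),"tcp",s["tcp_pos"].round(4),"q",s["q"].round(3),"gap",s["finger_gap"].round(2),"F",s["force"].round(2))
                                                                                ^^^^^^^^^^^^^^^^^^^^^
AttributeError: 'float' object has no attribute 'round'
```

Emit:
move_arm:
  targets:
    - {"dx": -0.04, "dy": 0.015, "dz": -0.9, "rx": 0, "ry": 0, "rz": 0.087}
    - {"dx": -0.04, "dy": 0.015, "dz": -0.9, "rx": 0, "ry": 0, "rz": 0}
    - {"dx": -0.04, "dy": 0.015, "dz": -0.9, "rx": 0, "ry": 0, "rz": 0}
    - {"dx": -0.04, "dy": 0.015, "dz": -0.9, "rx": 0, "ry": 0, "rz": 0}
    - {"dx": -0.04, "dy": 0.015, "dz": -0.9, "rx": 0, "ry": 0, "rz": 0}
    - {"dx": -0.04, "dy": 0.015, "dz": -0.9, "rx": 0, "ry": 0, "rz": 0}
    - {"dx": -0.04, "dy": 0.015, "dz": -0.9, "rx": 0, "ry": 0, "rz": 0}
    - {"dx": -0.04, "dy": 0.015, "dz": -0.9, "rx": 0, "ry": 0, "rz": 0}
    - {"dx": 0, "dy": 0, "dz": 0, "rx": 0, "ry": 0, "rz": 0}
    - {"dx": 0, "dy": 0, "dz": 0, "rx": 0, "ry": 0, "rz": 0}

```text
t: 7.7
tcp_pos: [0.5091, -0.0649, 0.0896]
tool_rot: [0.945, 0.199, 0.253, -0.053]
force: [-0.2, 0.3, -0.4]
finger_gap: 0.397
gripper_force: 0.0
```

```bash
sed -i 's/s\["finger_gap"\].round(2)/round(s["finger_gap"],2)/' h.py
python3 -c "
from h import *
M=st();print(M.round(3));print('yaw of y',np.degrees(np.arctan2(M[1,1],M[0,1])))
im=cams.snapshot('side')[:,:,::-1]; cv2.imwrite('pics/a2.png',cv2.resize(im[90:330,230:550],(800,600)))"
```

```text
7.7 tcp [ 0.5091 -0.0649  0.0896] q [-0.608  0.62   2.15   1.404  0.448 -0.774] gap 0.4 F [-0.16  0.29 -0.35]
loc -0.10620954953168552 -0.004030636677982723
[[ 0.792  0.404  0.458]
 [ 0.35  -0.915  0.201]
 [ 0.5    0.001 -0.866]]
yaw of y -66.19299547118132
```

View pics/a2.png

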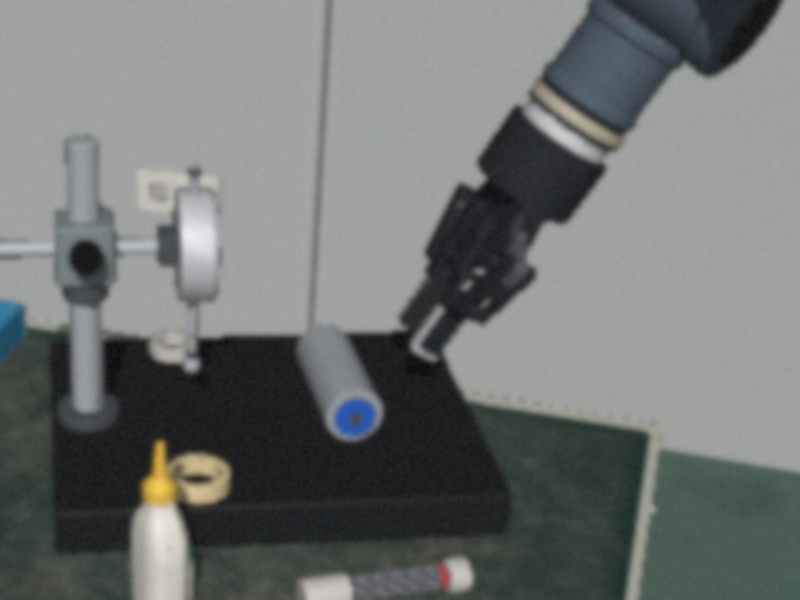

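The side crop shows the gripper tilted 30° behind the cylinder, fingertips at about (430,350), cylinder end at (355,417) and plunger ball at (192,365). Now I lower it and come up close.

Emit:
move_arm:
  targets:
    - {"dx": 0, "dy": 0, "dz": -0.5, "rx": 0, "ry": 0, "rz": 0}
    - {"dx": 0, "dy": 0, "dz": -0.5, "rx": 0, "ry": 0, "rz": 0}
    - {"dx": 0, "dy": 0, "dz": -0.5, "rx": 0, "ry": 0, "rz": 0}
    - {"dx": 0.18, "dy": 0.08, "dz": 0, "rx": 0, "ry": 0, "rz": 0}
    - {"dx": 0.18, "dy": 0.08, "dz": 0, "rx": 0, "ry": 0, "rz": 0}
    - {"dx": 0.18, "dy": 0.08, "dz": 0, "rx": 0, "ry": 0, "rz": 0}
    - {"dx": 0.07, "dy": 0.031, "dz": 0, "rx": 0, "ry": 0, "rz": 0}
    - {"dx": 0.07, "dy": 0.031, "dz": 0, "rx": 0, "ry": 0, "rz": 0}
    - {"dx": 0.07, "dy": 0.031, "dz": 0, "rx": 0, "ry": 0, "rz": 0}
    - {"dx": 0.07, "dy": 0.031, "dz": 0, "rx": 0, "ry": 0, "rz": 0}

```text
t: 9.0
tcp_pos: [0.5293, -0.0557, 0.0517]
tool_rot: [0.945, 0.198, 0.253, -0.053]
force: [0.5, -0.4, -0.2]
finger_gap: 0.399
gripper_force: 0.0
```

Emit:
move_arm:
  targets:
    - {"dx": 0.07, "dy": 0.031, "dz": 0, "rx": 0, "ry": 0, "rz": 0}
    - {"dx": 0.07, "dy": 0.031, "dz": 0, "rx": 0, "ry": 0, "rz": 0}
    - {"dx": 0.07, "dy": 0.031, "dz": 0, "rx": 0, "ry": 0, "rz": 0}
    - {"dx": 0.07, "dy": 0.031, "dz": 0, "rx": 0, "ry": 0, "rz": 0}
    - {"dx": 0.07, "dy": 0.031, "dz": 0, "rx": 0, "ry": 0, "rz": 0}
    - {"dx": 0.07, "dy": 0.031, "dz": 0, "rx": 0, "ry": 0, "rz": 0}
    - {"dx": 0.07, "dy": 0.031, "dz": 0, "rx": 0, "ry": 0, "rz": 0}
    - {"dx": 0.07, "dy": 0.031, "dz": 0, "rx": 0, "ry": 0, "rz": 0}
    - {"dx": 0.07, "dy": 0.031, "dz": 0, "rx": 0, "ry": 0, "rz": 0}
    - {"dx": 0.07, "dy": 0.031, "dz": 0, "rx": 0, "ry": 0, "rz": 0}

```text
t: 10.25
tcp_pos: [0.5469, -0.0479, 0.0517]
tool_rot: [0.945, 0.198, 0.253, -0.053]
force: [-0.4, -0.7, 0.2]
finger_gap: 0.398
gripper_force: 0.2
```

```bash
cat >> h.py <<'E'
def cyl(im=None):
    im=cams.snapshot("side")[:,:,::-1] if im is None else im
    b=cv2.inRange(cv2.cvtColor(np.ascontiguousarray(im),cv2.COLOR_BGR2HSV),(108,110,60),(128,255,255));b[:200]=0;b[300:]=0;b[:,:240]=0;b[:,440:]=0
    k,l,s,c=cv2.connectedComponentsWithStats(b);i=1+np.argmax(s[1:,4])
    p=onz("side",*c[i],.06);d=p[:2]-[.6045,-.018];a=np.radians(24)
    print("plug px",c[i].round(1),s[i,4],"world",p.round(4),"loc",(np.cos(a)*d[0]+np.sin(a)*d[1]).round(4),(-np.sin(a)*d[0]+np.cos(a)*d[1]).round(4))
    return im
def dial(im):
    # red pointer pixels in the scene picture
    h=cv2.cvtColor(np.ascontiguousarray(im),cv2.COLOR_BGR2HSV);r=cv2.inRange(h,(0,60,60),(12,255,255))|cv2.inRange(h,(168,60,60),(180,255,255))
    r[:205]=0;r[255:]=0;r[:,:368]=0;r[:,415:]=0;y,x=np.nonzero(r);print("red px",len(x),x.mean() if len(x) else 0,y.mean() if len(x) else 0)
E
python3 -c "
from h import *
st();im=cyl(cv2.imread('pics/side0.png'));im=cyl();sc=cams.snapshot('scene')[:,:,::-1];dial(sc)
a=cv2.resize(im[140:300,240:440],(500,400));b=cv2.resize(sc[180:340,310:430],(300,400));cv2.imwrite('pics/a3.png',np.hstack([a,b]))"
```

```text
10.25 tcp [ 0.5469 -0.0479  0.0517] q [-0.52   0.72   2.083  1.553  0.414 -0.844] gap 0.4 F [-0.45 -0.67  0.25]
loc -0.06478913979019149 -0.003845448888010236
plug px [371.7 256.5] 168 world [0.535  0.0021 0.06  ] loc -0.0553 0.0467
plug px [361.6 257.2] 174 world [0.5508 0.0103 0.06  ] loc -0.0375 0.0477
red px 0 0 0
```

View pics/a3.png

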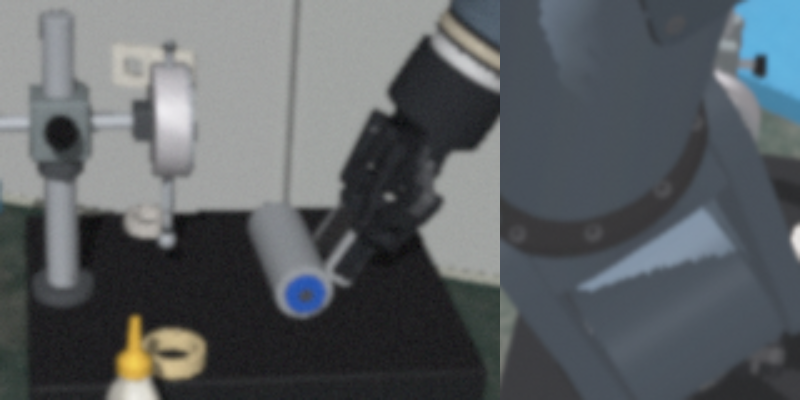

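The left half shows the fingers just behind the cylinder, whose plug is at (305,293) in the crop, and it has rolled about 18 mm. The arm hides the dial in the scene view on the right, so I'll keep pushing slowly.

Emit:
move_arm:
  targets:
    - {"dx": 0.08, "dy": 0.036, "dz": 0, "rx": 0, "ry": 0, "rz": 0}
    - {"dx": 0.08, "dy": 0.036, "dz": 0, "rx": 0, "ry": 0, "rz": 0}
    - {"dx": 0.08, "dy": 0.036, "dz": 0, "rx": 0, "ry": 0, "rz": 0}
    - {"dx": 0.08, "dy": 0.036, "dz": 0, "rx": 0, "ry": 0, "rz": 0}
    - {"dx": 0.08, "dy": 0.036, "dz": 0, "rx": 0, "ry": 0, "rz": 0}
    - {"dx": 0.08, "dy": 0.036, "dz": 0, "rx": 0, "ry": 0, "rz": 0}
    - {"dx": 0.08, "dy": 0.036, "dz": 0, "rx": 0, "ry": 0, "rz": 0}
    - {"dx": 0.08, "dy": 0.036, "dz": 0, "rx": 0, "ry": 0, "rz": 0}
    - {"dx": 0.08, "dy": 0.036, "dz": 0, "rx": 0, "ry": 0, "rz": 0}
    - {"dx": 0.08, "dy": 0.036, "dz": 0, "rx": 0, "ry": 0, "rz": 0}

```text
t: 11.6
tcp_pos: [0.5669, -0.0389, 0.0517]
tool_rot: [0.945, 0.198, 0.253, -0.053]
force: [-0.5, -0.4, 0.2]
finger_gap: 0.4
gripper_force: 0.2
```

Emit:
move_arm:
  targets:
    - {"dx": 0.08, "dy": 0.036, "dz": 0, "rx": 0, "ry": 0, "rz": 0}
    - {"dx": 0.08, "dy": 0.036, "dz": 0, "rx": 0, "ry": 0, "rz": 0}
    - {"dx": 0.08, "dy": 0.036, "dz": 0, "rx": 0, "ry": 0, "rz": 0}
    - {"dx": 0.08, "dy": 0.036, "dz": 0, "rx": 0, "ry": 0, "rz": 0}
    - {"dx": 0.08, "dy": 0.036, "dz": 0, "rx": 0, "ry": 0, "rz": 0}
    - {"dx": 0.08, "dy": 0.036, "dz": 0, "rx": 0, "ry": 0, "rz": 0}
    - {"dx": 0.08, "dy": 0.036, "dz": 0, "rx": 0, "ry": 0, "rz": 0}
    - {"dx": 0.08, "dy": 0.036, "dz": 0, "rx": 0, "ry": 0, "rz": 0}
    - {"dx": 0.08, "dy": 0.036, "dz": 0, "rx": 0, "ry": 0, "rz": 0}
    - {"dx": 0.08, "dy": 0.036, "dz": 0, "rx": 0, "ry": 0, "rz": 0}

```text
t: 12.85
tcp_pos: [0.5869, -0.0299, 0.0517]
tool_rot: [0.945, 0.198, 0.253, -0.053]
force: [-1.2, -0.1, -0.1]
finger_gap: 0.399
gripper_force: 0.2
```

```bash
python3 -c "
from h import *
st();im=cyl();sc=cams.snapshot('scene')[:,:,::-1];dial(sc);w=cams.snapshot('wrist')[:,:,::-1]
a=cv2.resize(im[140:300,240:400],(400,400));b=cv2.resize(w,(400,300));b=cv2.copyMakeBorder(b,0,100,0,0,0);cv2.imwrite('pics/a4.png',np.hstack([a,b]))"
```

```text
12.85 tcp [ 0.5869 -0.0299  0.0517] q [-0.44   0.728  1.995  1.434  0.39  -0.634] gap 0.4 F [-1.23 -0.1  -0.12]
loc -0.02094283872421074 -0.003671634667529496
plug px [336.4 258.8] 170 world [0.5897 0.0301 0.06  ] loc 0.0061 0.0499
red px 0 0 0
```

View pics/a4.png

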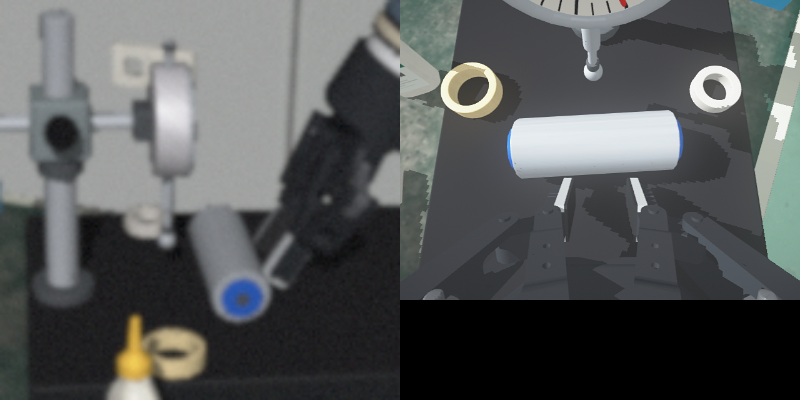

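The wrist view (right half) shows the cylinder spanning (510–682, 112–178), the ball at (593,72), and both fingertips behind the cylinder; the lower dial rim is at the top edge. The side view agrees, so I'll keep going.

Emit:
move_arm:
  targets:
    - {"dx": 0.08, "dy": 0.036, "dz": 0, "rx": 0, "ry": 0, "rz": 0}
    - {"dx": 0.08, "dy": 0.036, "dz": 0, "rx": 0, "ry": 0, "rz": 0}
    - {"dx": 0.08, "dy": 0.036, "dz": 0, "rx": 0, "ry": 0, "rz": 0}
    - {"dx": 0.08, "dy": 0.036, "dz": 0, "rx": 0, "ry": 0, "rz": 0}
    - {"dx": 0.08, "dy": 0.036, "dz": 0, "rx": 0, "ry": 0, "rz": 0}
    - {"dx": 0.08, "dy": 0.036, "dz": 0, "rx": 0, "ry": 0, "rz": 0}
    - {"dx": 0.06, "dy": 0.027, "dz": 0, "rx": 0, "ry": 0, "rz": 0}
    - {"dx": 0.05, "dy": 0.022, "dz": 0, "rx": 0, "ry": 0, "rz": 0}
    - {"dx": 0.04, "dy": 0.018, "dz": 0, "rx": 0, "ry": 0, "rz": 0}
    - {"dx": 0.04, "dy": 0.018, "dz": 0, "rx": 0, "ry": 0, "rz": 0}

```text
t: 14.25
tcp_pos: [0.6035, -0.0224, 0.0517]
tool_rot: [0.945, 0.198, 0.253, -0.053]
force: [-0.6, -0.1, -0.2]
finger_gap: 0.402
gripper_force: 0.2
```

```bash
cat >> h.py <<'E'
a_=np.radians(24)
def loc(p):
    d=np.asarray(p)[:2]-[.6045,-.018];return np.array([np.cos(a_)*d[0]+np.sin(a_)*d[1],-np.sin(a_)*d[0]+np.cos(a_)*d[1]]).round(4)
def wrist(name):
    w=np.ascontiguousarray(cams.snapshot("wrist")[:,:,::-1]);cv2.imwrite(name,w)
    b=cv2.inRange(cv2.cvtColor(w,cv2.COLOR_BGR2HSV),(105,120,60),(130,255,255));b[:100]=0;b[:,:80]=0;b[:,560:]=0
    k,l,s,c=cv2.connectedComponentsWithStats(b);P=[]
    for i in range(1,k):
        if s[i,4]>15:P.append(loc(onz("wrist",*c[i],.06)));print("wrist plug",s[i],c[i].round(1),P[-1])
    print("wrist mid",np.mean(P,0) if P else None)
    return w
E
python3 -c "
from h import *
print('old ball',loc((.6521,.0026)))
st();im=cyl();w=wrist('pics/w5.png')
a=cv2.resize(im[140:300,240:400],(300,300));b=cv2.resize(w,(500,375));a=cv2.copyMakeBorder(a,0,75,0,0,0);cv2.imwrite('pics/a5.png',np.hstack([a,b]))"
```

```text
old ball [ 0.0519 -0.0005]
14.25 tcp [ 0.6035 -0.0224  0.0517] q [-0.41   0.734  1.957  1.376  0.383 -0.542] gap 0.4 F [-0.6  -0.09 -0.22]
loc -0.002672617824012148 -0.0036125914899351533
plug px [325.9 259.7] 176 world [0.6058 0.0388 0.06  ] loc 0.0243 0.0514
wrist plug [441 194  10  63 253] [446.7 224.7] [ 0.0294 -0.0566]
wrist plug [168 209  12  64 246] [172.  240.2] [0.0233 0.0578]
wrist mid [0.02635 0.0006 ]
```

View pics/a5.png

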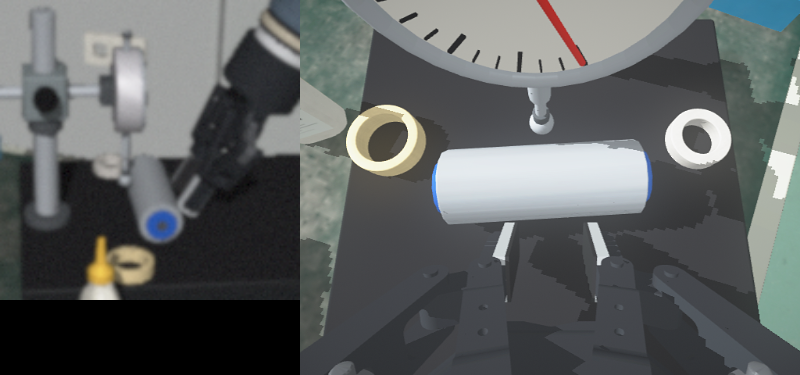

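The wrist view now shows the red pointer at rest, from (540,0) to (585,65) in the crop, and the ball at (540,127) just beyond the cylinder. I can read the dial from this camera.

Emit:
move_arm:
  targets:
    - {"dx": 0.044, "dy": 0.02, "dz": 0, "rx": 0, "ry": 0, "rz": 0}
    - {"dx": 0.044, "dy": 0.02, "dz": 0, "rx": 0, "ry": 0, "rz": 0}
    - {"dx": 0.044, "dy": 0.02, "dz": 0, "rx": 0, "ry": 0, "rz": 0}
    - {"dx": 0.044, "dy": 0.02, "dz": 0, "rx": 0, "ry": 0, "rz": 0}
    - {"dx": 0.044, "dy": 0.02, "dz": 0, "rx": 0, "ry": 0, "rz": 0}
    - {"dx": 0.044, "dy": 0.02, "dz": 0, "rx": 0, "ry": 0, "rz": 0}
    - {"dx": 0.044, "dy": 0.02, "dz": 0, "rx": 0, "ry": 0, "rz": 0}
    - {"dx": 0.044, "dy": 0.02, "dz": 0, "rx": 0, "ry": 0, "rz": 0}
    - {"dx": 0.044, "dy": 0.02, "dz": 0, "rx": 0, "ry": 0, "rz": 0}
    - {"dx": 0.044, "dy": 0.02, "dz": 0, "rx": 0, "ry": 0, "rz": 0}

```text
t: 15.6
tcp_pos: [0.6126, -0.0178, 0.0514]
tool_rot: [0.946, 0.198, 0.252, -0.053]
force: [-9.3, -3.9, 6.3]
finger_gap: 0.401
gripper_force: 5.2
```

```bash
cat >> h.py <<'E'
def point(w,bx=.052):
    h=cv2.cvtColor(w,cv2.COLOR_BGR2HSV);r=cv2.inRange(h,(0,150,90),(8,255,255))|cv2.inRange(h,(172,150,90),(180,255,255))
    k,l,s,c=cv2.connectedComponentsWithStats(r)
    if k<2:return print("no red")
    i=1+np.argmax(s[1:,4]);v,u=np.nonzero(l==i);n=np.array([np.cos(a_),np.sin(a_),0]);p0=np.array([.6045,-.018,0])+n*(bx-.012)
    Q=[]
    for a,b in zip(u,v):
        o,d=ray("wrist",a,b);p=o+d*(n@(p0-o))/(n@d);Q.append([-loc(p)[1],p[2]-.17])
    Q=np.array(Q);m=Q.mean(0);ev=np.linalg.svd(Q-m,full_matrices=False)[2][0];e=np.array([1,-1])*0+((Q-m)@ev)
    ends=[m+ev*e.min(),m+ev*e.max()]
    th=np.arctan2(ev[0],ev[1]);print("red",s[i],"ends(right,up)mm",(np.array(ends)*1e3).round(1).tolist(),"rad",round((th+3.6)%np.pi,2),"(mod pi)")
E
python3 -c "
from h import *
print('ball wrist old',loc((.6521,.0026)))
st();im=cyl();w=wrist('pics/w6.png');point(w)"
```

```text
ball wrist old [ 0.0519 -0.0005]
15.6 tcp [ 0.6126 -0.0178  0.0514] q [-0.392  0.737  1.935  1.335  0.378 -0.481] gap 0.4 F [-9.33 -3.89  6.29]
loc 0.00752632130450273 -0.0031276985754547923
plug px [320.2 259.9] 173 world [0.6145 0.0428 0.06  ] loc 0.0339 0.0514
wrist plug [441 197  11  64 254] [447.2 228.6] [ 0.0377 -0.056 ]
wrist plug [168 211  10  63 238] [171.2 241.5] [0.0327 0.0584]
wrist mid [0.0352 0.0012]Traceback (most recent call last):
  File "<string>", line 4, in <module>
    st();im=cyl();w=wrist('pics/w6.png');point(w)
                                         ~~~~~^^^
  File "h.py", line 51, in point
    Q=np.array(Q);m=Q.mean(0);ev=np.linalg.svd(Q-m,full_matrices=False)[2][0];e=np.array([1,-1])*0+((Q-m)@ev)
                                                                                ~~~~~~~~~~~~~~~~~~^^~~~~~~~~~
ValueError: operands could not be broadcast together with shapes (2,) (930,)
```

```bash
sed -i 's/e=np.array(\[1,-1\])\*0+((Q-m)@ev)/e=(Q-m)@ev/' h.py
python3 -c "
from h import *
w=cv2.imread('pics/w6.png');point(w);point(w,.054)
g=cv2.cvtColor(w,cv2.COLOR_BGR2GRAY)
cv2.imwrite('pics/a6.png',w[0:400])"
```

```text
red [306  50  62  80 930] ends(right,up)mm [[1.6, -8.2], [13.0, -31.3]] rad 3.14 (mod pi)
red [306  50  62  80 930] ends(right,up)mm [[1.5, -10.6], [13.5, -34.9]] rad 3.14 (mod pi)
```

View pics/a6.png

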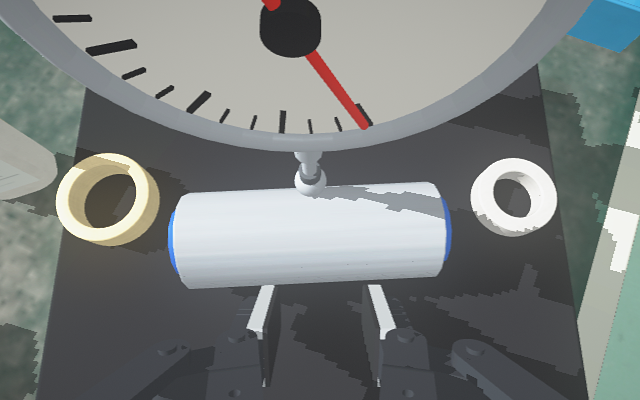

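The wrist picture shows the pointer still at rest (about 5 o'clock, tip at (365,127)), with the ball at (310,180) just touching the cylinder. Finger friction is jamming the roll at 10 N. I'll back off a little, lower the fingers, and push forward and up so they follow the rolling surface.

Emit:
move_arm:
  targets:
    - {"dx": -0.1, "dy": -0.045, "dz": 0, "rx": 0, "ry": 0, "rz": 0}
    - {"dx": -0.1, "dy": -0.045, "dz": 0, "rx": 0, "ry": 0, "rz": 0}
    - {"dx": 0, "dy": 0, "dz": -0.1, "rx": 0, "ry": 0, "rz": 0}
    - {"dx": 0, "dy": 0, "dz": -0.08, "rx": 0, "ry": 0, "rz": 0}
    - {"dx": 0.036, "dy": 0.016, "dz": 0, "rx": 0, "ry": 0, "rz": 0}
    - {"dx": 0.036, "dy": 0.016, "dz": 0, "rx": 0, "ry": 0, "rz": 0}
    - {"dx": 0.036, "dy": 0.016, "dz": 0, "rx": 0, "ry": 0, "rz": 0}
    - {"dx": 0, "dy": 0, "dz": 0, "rx": 0, "ry": 0, "rz": 0}
    - {"dx": 0, "dy": 0, "dz": 0, "rx": 0, "ry": 0, "rz": 0}
    - {"dx": 0, "dy": 0, "dz": 0, "rx": 0, "ry": 0, "rz": 0}

```text
t: 16.95
tcp_pos: [0.6122, -0.0185, 0.0473]
tool_rot: [0.945, 0.198, 0.253, -0.053]
force: [-0.6, -0.7, -0.0]
finger_gap: 0.404
gripper_force: 0.0
```

```bash
python3 -c "
from h import *
st();im=cyl();w=wrist('pics/w7.png');point(w)"
```

```text
16.95 tcp [ 0.6122 -0.0185  0.0473] q [-0.395  0.746  1.938  1.371  0.378 -0.521] gap 0.4 F [-0.55 -0.72 -0.04]
loc 0.006860482183344611 -0.003553892345714783
plug px [320.2 259.9] 175 world [0.6145 0.0427 0.06  ] loc 0.0338 0.0514
wrist plug [444 193  10  64 259] [449.6 224.3] [ 0.0378 -0.0562]
wrist plug [162 206  11  65 238] [165.6 237.6] [0.0328 0.0587]
wrist mid [0.0353  0.00125]
red [ 299   21   65   94 1122] ends(right,up)mm [[1.3, -7.7], [12.2, -31.1]] rad 0.02 (mod pi)
```

Emit:
move_arm:
  targets:
    - {"dx": 0.036, "dy": 0.016, "dz": 0, "rx": 0, "ry": 0, "rz": 0}
    - {"dx": 0.03, "dy": 0.0135, "dz": 0.04, "rx": 0, "ry": 0, "rz": 0}
    - {"dx": 0.032, "dy": 0.014, "dz": 0.04, "rx": 0, "ry": 0, "rz": 0}
    - {"dx": 0.034, "dy": 0.015, "dz": 0.04, "rx": 0, "ry": 0, "rz": 0}
    - {"dx": 0.036, "dy": 0.016, "dz": 0.04, "rx": 0, "ry": 0, "rz": 0}
    - {"dx": 0.038, "dy": 0.017, "dz": 0.04, "rx": 0, "ry": 0, "rz": 0}
    - {"dx": 0.039, "dy": 0.018, "dz": 0.04, "rx": 0, "ry": 0, "rz": 0}
    - {"dx": 0.042, "dy": 0.019, "dz": 0.04, "rx": 0, "ry": 0, "rz": 0}
    - {"dx": 0, "dy": 0, "dz": 0, "rx": 0, "ry": 0, "rz": 0}
    - {"dx": 0, "dy": 0, "dz": 0, "rx": 0, "ry": 0, "rz": 0}

```text
t: 18.3
tcp_pos: [0.6158, -0.0152, 0.0518]
tool_rot: [0.946, 0.198, 0.25, -0.054]
force: [-7.5, -3.1, -7.8]
finger_gap: 0.401
gripper_force: 5.0
```

```bash
python3 -c "
from h import *
st();im=cyl();w=wrist('pics/w8.png');point(w)"
```

```text
18.3 tcp [ 0.6158 -0.0152  0.0518] q [-0.383  0.736  1.924  1.303  0.377 -0.439] gap 0.4 F [-7.55 -3.14 -7.83]
loc 0.011507113618101326 -0.0020542118023216655
plug px [317.4 256.9] 179 world [0.6221 0.0349 0.06  ] loc 0.0376 0.0412
wrist plug [450 203   9  66 249] [454.5 235.5] [ 0.0388 -0.0578]
wrist plug [163 204   8  64 208] [165.9 235.6] [0.0394 0.0621]
wrist mid [0.0391  0.00215]
red [ 318    0  129   54 1937] ends(right,up)mm [[16.2, 6.7], [2.1, -1.5]] rad 1.51 (mod pi)
```

The numbers show the fingers lifted the cylinder slightly (Fz −7.8 N, plug 3 px higher in the side view). I'll reverse gently to set it down, then push again from slightly above axis height.

Emit:
move_arm:
  targets:
    - {"dx": -0.01, "dy": -0.0045, "dz": -0.04, "rx": 0, "ry": 0, "rz": 0}
    - {"dx": -0.02, "dy": -0.009, "dz": -0.04, "rx": 0, "ry": 0, "rz": 0}
    - {"dx": -0.03, "dy": -0.0135, "dz": -0.04, "rx": 0, "ry": 0, "rz": 0}
    - {"dx": -0.036, "dy": -0.016, "dz": -0.04, "rx": 0, "ry": 0, "rz": 0}
    - {"dx": -0.036, "dy": -0.016, "dz": -0.04, "rx": 0, "ry": 0, "rz": 0}
    - {"dx": -0.036, "dy": -0.016, "dz": -0.04, "rx": 0, "ry": 0, "rz": 0}
    - {"dx": -0.036, "dy": -0.016, "dz": -0.04, "rx": 0, "ry": 0, "rz": 0}
    - {"dx": -0.1, "dy": -0.045, "dz": 0, "rx": 0, "ry": 0, "rz": 0}
    - {"dx": -0.1, "dy": -0.045, "dz": 0, "rx": 0, "ry": 0, "rz": 0}
    - {"dx": 0, "dy": 0, "dz": 0.2, "rx": 0, "ry": 0, "rz": 0}

```text
t: 19.65
tcp_pos: [0.6096, -0.0201, 0.0524]
tool_rot: [0.945, 0.198, 0.253, -0.053]
force: [0.4, 0.1, 0.5]
finger_gap: 0.403
gripper_force: 0.0
```

```bash
python3 -c "
from h import *
st();im=cyl();w=wrist('pics/w9.png');point(w)"
```

```text
19.65 tcp [ 0.6096 -0.0201  0.0524] q [-0.4    0.734  1.943  1.352  0.382 -0.506] gap 0.4 F [0.44 0.09 0.49]
loc 0.0037868934343933615 -0.003968617900715897
plug px [317.8 260.2] 179 world [0.6181 0.0451 0.06  ] loc 0.0381 0.0521
wrist plug [436 193  10  64 279] [441.  224.6] [ 0.0366 -0.0552]
wrist plug [167 194   9  62 223] [170.5 224.2] [0.0372 0.0591]
wrist mid [0.0369  0.00195]
red [256  41  28  81 754] ends(right,up)mm [[-2.6, -8.8], [-9.5, -32.7]] rad 0.74 (mod pi)
```

The cylinder is back on the plate at x≈37 mm, holding with the pointer at about 0.74. From that, the high point is near x≈52.5 mm. I'll roll it again from a higher contact.

Emit:
move_arm:
  targets:
    - {"dx": 0.07, "dy": 0.031, "dz": 0.03, "rx": 0, "ry": 0, "rz": 0}
    - {"dx": 0.07, "dy": 0.031, "dz": 0.01, "rx": 0, "ry": 0, "rz": 0}
    - {"dx": 0.07, "dy": 0.031, "dz": 0, "rx": 0, "ry": 0, "rz": 0}
    - {"dx": 0.07, "dy": 0.031, "dz": 0, "rx": 0, "ry": 0, "rz": 0}
    - {"dx": 0.043, "dy": 0.019, "dz": 0.039, "rx": 0, "ry": 0, "rz": 0}
    - {"dx": 0.0445, "dy": 0.02, "dz": 0.039, "rx": 0, "ry": 0, "rz": 0}
    - {"dx": 0.046, "dy": 0.0205, "dz": 0.038, "rx": 0, "ry": 0, "rz": 0}
    - {"dx": 0.048, "dy": 0.021, "dz": 0.038, "rx": 0, "ry": 0, "rz": 0}
    - {"dx": 0.049, "dy": 0.022, "dz": 0.037, "rx": 0, "ry": 0, "rz": 0}
    - {"dx": 0, "dy": 0, "dz": 0, "rx": 0, "ry": 0, "rz": 0}

```text
t: 21.0
tcp_pos: [0.6195, -0.015, 0.0575]
tool_rot: [0.946, 0.198, 0.251, -0.052]
force: [-9.3, -5.3, 6.7]
finger_gap: 0.399
gripper_force: 6.3
```

```bash
python3 -c "
from h import *
st();im=cyl();w=wrist('pics/w10.png');point(w)"
```

```text
21.0 tcp [ 0.6195 -0.015   0.0575] q [-0.38   0.727  1.917  1.273  0.378 -0.403] gap 0.4 F [-9.28 -5.25  6.68]
loc 0.014938354988893641 -0.0034153636771676846
plug px [314.8 260.4] 177 world [0.6226 0.0473 0.06  ] loc 0.0431 0.0523
wrist plug [172 210   9  60 211] [175.  240.3] [0.0421 0.059 ]
wrist plug [436 210   9  64 274] [440.5 240.9] [ 0.0412 -0.0551]
wrist mid [0.04165 0.00195]
red [  60   66  205   41 2845] ends(right,up)mm [[-31.0, 3.5], [-4.9, -3.1]] rad 2.28 (mod pi)
```

Emit:
move_arm:
  targets:
    - {"dx": 0.045, "dy": 0.02, "dz": 0.044, "rx": 0, "ry": 0, "rz": 0}
    - {"dx": 0.05, "dy": 0.0222, "dz": 0.044, "rx": 0, "ry": 0, "rz": 0}
    - {"dx": 0.052, "dy": 0.023, "dz": 0.044, "rx": 0, "ry": 0, "rz": 0}
    - {"dx": 0.053, "dy": 0.0235, "dz": 0.042, "rx": 0, "ry": 0, "rz": 0}
    - {"dx": 0.054, "dy": 0.024, "dz": 0.042, "rx": 0, "ry": 0, "rz": 0}
    - {"dx": 0, "dy": 0, "dz": 0, "rx": 0, "ry": 0, "rz": 0}
    - {"dx": 0, "dy": 0, "dz": 0, "rx": 0, "ry": 0, "rz": 0}
    - {"dx": 0, "dy": 0, "dz": 0, "rx": 0, "ry": 0, "rz": 0}
    - {"dx": 0, "dy": 0, "dz": 0, "rx": 0, "ry": 0, "rz": 0}
    - {"dx": 0, "dy": 0, "dz": 0, "rx": 0, "ry": 0, "rz": 0}

```text
t: 22.35
tcp_pos: [0.6274, -0.0116, 0.0634]
tool_rot: [0.946, 0.198, 0.253, -0.053]
force: [-4.7, -2.2, 5.1]
finger_gap: 0.397
gripper_force: 3.8
```

```bash
python3 -c "
from h import *
st();im=cyl();w=wrist('pics/w11.png');point(w)"
```

```text
22.35 tcp [ 0.6274 -0.0116  0.0634] q [-0.369  0.719  1.899  1.222  0.383 -0.337] gap 0.4 F [-4.72 -2.15  5.07]
loc 0.023497325627089418 -0.0034934303165597338
plug px [311.2 260.5] 177 world [0.6283 0.0497 0.06  ] loc 0.0493 0.0522
wrist plug [432 219   9  60 262] [436.1 248.2] [ 0.0478 -0.055 ]
wrist plug [177 222   8  56 218] [180.  248.4] [0.0482 0.0588]
wrist mid [0.048  0.0019]
red [ 196   31   96  139 2642] ends(right,up)mm [[-6.7, 25.6], [-1.6, -3.6]] rad 0.29 (mod pi)
```

The pointer reads about 3.43, already in the green. The high point fits x≈52.0 mm and the cylinder is at 48, so about 4 mm remain.

Emit:
move_arm:
  targets:
    - {"dx": 0.031, "dy": 0.0138, "dz": 0.0145, "rx": 0, "ry": 0, "rz": 0}
    - {"dx": 0.031, "dy": 0.0138, "dz": 0.0145, "rx": 0, "ry": 0, "rz": 0}
    - {"dx": 0.031, "dy": 0.0138, "dz": 0.0145, "rx": 0, "ry": 0, "rz": 0}
    - {"dx": 0.031, "dy": 0.0138, "dz": 0.014, "rx": 0, "ry": 0, "rz": 0}
    - {"dx": 0.031, "dy": 0.0138, "dz": 0.014, "rx": 0, "ry": 0, "rz": 0}
    - {"dx": 0.031, "dy": 0.0138, "dz": 0.014, "rx": 0, "ry": 0, "rz": 0}
    - {"dx": 0, "dy": 0, "dz": 0, "rx": 0, "ry": 0, "rz": 0}
    - {"dx": 0, "dy": 0, "dz": 0, "rx": 0, "ry": 0, "rz": 0}
    - {"dx": 0, "dy": 0, "dz": 0, "rx": 0, "ry": 0, "rz": 0}
    - {"dx": 0, "dy": 0, "dz": 0, "rx": 0, "ry": 0, "rz": 0}

```text
t: 23.7
tcp_pos: [0.6323, -0.0095, 0.0661]
tool_rot: [0.945, 0.198, 0.253, -0.053]
force: [-6.3, -2.5, 7.8]
finger_gap: 0.401
gripper_force: 5.0
```

```bash
python3 -c "
from h import *
st();im=cyl();w=wrist('pics/w12.png');point(w)"
```

```text
23.7 tcp [ 0.6323 -0.0095  0.0661] q [-0.361  0.716  1.887  1.194  0.385 -0.3  ] gap 0.4 F [-6.31 -2.48  7.77]
loc 0.028855383941390342 -0.003571218332433253
plug px [308.8 260.6] 176 world [0.6319 0.0515 0.06  ] loc 0.0533 0.0523
wrist plug [431 244   8  41 184] [434.8 261.7] [ 0.0475 -0.0548]
wrist plug [179 247   8  36 144] [181.7 261.7] [0.0481 0.0586]
wrist mid [0.0478 0.0019]
red [ 258  106   40  105 1673] ends(right,up)mm [[-1.4, 25.4], [-1.3, -6.3]] rad 0.45 (mod pi)
```

The pointer is at about 3.59, with the cylinder at 52 mm. Now I back away along the contact normal so the fingers don't drag it.

Emit:
move_arm:
  targets:
    - {"dx": -0.0117, "dy": -0.0052, "dz": 0.0154, "rx": 0, "ry": 0, "rz": 0}
    - {"dx": -0.0117, "dy": -0.0052, "dz": 0.0154, "rx": 0, "ry": 0, "rz": 0}
    - {"dx": -0.0117, "dy": -0.0052, "dz": 0.0154, "rx": 0, "ry": 0, "rz": 0}
    - {"dx": -0.0117, "dy": -0.0052, "dz": 0.0154, "rx": 0, "ry": 0, "rz": 0}
    - {"dx": -0.0117, "dy": -0.0052, "dz": 0.0154, "rx": 0, "ry": 0, "rz": 0}
    - {"dx": -0.0117, "dy": -0.0052, "dz": 0.0154, "rx": 0, "ry": 0, "rz": 0}
    - {"dx": -0.04, "dy": -0.018, "dz": 0.04, "rx": 0, "ry": 0, "rz": 0}
    - {"dx": -0.08, "dy": -0.036, "dz": 0.06, "rx": 0, "ry": 0, "rz": 0}
    - {"dx": -0.15, "dy": -0.067, "dz": 0.05, "rx": 0, "ry": 0, "rz": 0}
    - {"dx": -0.15, "dy": -0.067, "dz": 0.05, "rx": 0, "ry": 0, "rz": 0}

```text
t: 25.05
tcp_pos: [0.6204, -0.0148, 0.0729]
tool_rot: [0.945, 0.198, 0.253, -0.053]
force: [-0.1, 0.5, 0.2]
finger_gap: 0.403
gripper_force: 0.0
```

```bash
python3 -c "
from h import *
st();im=cyl();w=wrist('pics/w13.png');point(w)"
```

```text
25.05 tcp [ 0.6204 -0.0148  0.0729] q [-0.381  0.696  1.913  1.201  0.393 -0.325] gap 0.4 F [-0.08  0.5   0.15]
loc 0.015855598369673228 -0.00359170894819082
plug px [309.  260.6] 171 world [0.6316 0.0512 0.06  ] loc 0.0529 0.0522
wrist plug [187 200   9  58 204] [190.3 228.2] [0.0521 0.0583]
wrist plug [423 200   9  58 248] [427.5 228.1] [ 0.0516 -0.0547]
wrist mid [0.05185 0.0018 ]
red [ 275   31   26  117 1431] ends(right,up)mm [[-0.7, 26.4], [-0.9, -2.2]] rad 0.47 (mod pi)
```

The pointer reads 3.6 with nothing touching the cylinder. I'll withdraw fully.

Emit:
move_arm:
  targets:
    - {"dx": -0.3, "dy": -0.135, "dz": 0.1, "rx": 0, "ry": 0, "rz": 0}
    - {"dx": -0.4, "dy": -0.18, "dz": 0.1, "rx": 0, "ry": 0, "rz": 0}
    - {"dx": -0.4, "dy": -0.18, "dz": 0.1, "rx": 0, "ry": 0, "rz": 0}
    - {"dx": -0.4, "dy": -0.18, "dz": 0.1, "rx": 0, "ry": 0, "rz": 0}
    - {"dx": -0.4, "dy": -0.18, "dz": 0.1, "rx": 0, "ry": 0, "rz": 0}
    - {"dx": -0.4, "dy": -0.18, "dz": 0.1, "rx": 0, "ry": 0, "rz": 0}
    - {"dx": -0.4, "dy": -0.18, "dz": 0.1, "rx": 0, "ry": 0, "rz": 0}
    - {"dx": -0.2, "dy": -0.09, "dz": 0.1, "rx": 0, "ry": 0, "rz": 0}
    - {"dx": 0, "dy": 0, "dz": 0, "rx": 0, "ry": 0, "rz": 0}
    - {"dx": 0, "dy": 0, "dz": 0, "rx": 0, "ry": 0, "rz": 0}

```text
t: 26.4
tcp_pos: [0.5486, -0.0474, 0.0929]
tool_rot: [0.945, 0.198, 0.253, -0.053]
force: [1.0, 0.2, -0.3]
finger_gap: 0.404
gripper_force: 0.0
```

Emit:
move_arm:
  targets:
    - {"dx": 0, "dy": 0, "dz": 0, "rx": 0, "ry": 0, "rz": 0}
    - {"dx": 0, "dy": 0, "dz": 0, "rx": 0, "ry": 0, "rz": 0}
    - {"dx": 0, "dy": 0, "dz": 0, "rx": 0, "ry": 0, "rz": 0}
    - {"dx": 0, "dy": 0, "dz": 0, "rx": 0, "ry": 0, "rz": 0}
    - {"dx": 0, "dy": 0, "dz": 0, "rx": 0, "ry": 0, "rz": 0}
    - {"dx": 0, "dy": 0, "dz": 0, "rx": 0, "ry": 0, "rz": 0}
    - {"dx": 0, "dy": 0, "dz": 0, "rx": 0, "ry": 0, "rz": 0}
    - {"dx": 0, "dy": 0, "dz": 0, "rx": 0, "ry": 0, "rz": 0}
    - {"dx": 0, "dy": 0, "dz": 0, "rx": 0, "ry": 0, "rz": 0}
    - {"dx": 0, "dy": 0, "dz": 0, "rx": 0, "ry": 0, "rz": 0}

```text
t: 27.65
tcp_pos: [0.5483, -0.0473, 0.0928]
tool_rot: [0.945, 0.198, 0.253, -0.053]
force: [-0.5, 0.1, -0.2]
finger_gap: 0.397
gripper_force: 0.0
```

```bash
python3 -c "
from h import *
st();im=cyl();w=wrist('pics/w14.png');point(w)
d=cv2.absdiff(np.ascontiguousarray(im),cv2.imread('pics/side0.png')).max(2)
# bystanders in side view: changes in ring, oiler, plug gauge boxes
for n,(x0,y0,x1,y1) in dict(r0=(298,270,324,293),oiler=(280,264,308,342),plug=(345,310,422,336)).items():print(n,d[y0:y1,x0:x1].mean(),d[y0:y1,x0:x1].max())
"
```

```text
27.65 tcp [ 0.5483 -0.0473  0.0928] q [-0.517  0.622  2.066  1.301  0.429 -0.566] gap 0.4 F [-0.45  0.11 -0.16]
loc -0.06328055915031762 -0.003943857399159506
plug px [308.9 260.6] 174 world [0.6318 0.0514 0.06  ] loc 0.0532 0.0523
wrist plug [211 100   9  31 122] [214.2 113.4] [0.0463 0.0566]
wrist plug [401 100   9  32 142] [405.4 113.6] [ 0.0456 -0.0531]
wrist mid [0.04595 0.00175]
red [ 29 354  30  11 179] ends(right,up)mm [[1046.5, 1592.4], [841.1, 1230.7]] rad 0.97 (mod pi)
r0 7.332775919732441 47
oiler 9.804029304029305 145
plug 5.695304695304696 15
```

```bash
python3 -c "
from h import *
print(order.sign_off())"
```

```text
the job is handed in; nothing more can be done
None
```

I rolled the master to its high point under the plunger, where it lies by itself with the pointer at about 3.6 rad (green sector), and signed the job off at about 28 s; on the way the fingers lifted it about 6 mm off the plate once, and I set it back down before finishing the roll.

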